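# Wipe the sample-box lids shut

### The job

The samples have been looked at and the lids of the row of five linked sample boxes still stand open. Starting at the end of the row on the lids' hinge side, run the fingertips lightly along the top of the row and wipe the lids down one after another until all five are fully shut. Only touch: do not lift a lid further open or lean hard on the boxes, and leave the jar, ring, dish and spare box beside it alone.

Things in the scene. Friction and masses are not known exactly. Their poses are not given: they have to be found in the camera images.
- row: Steel docking bar (250 x 50 x 5 mm, 17 mm high end stops) screwed to the bench at any angle; on its rubber strip stand five linked grey boxes with white hinged lids. Pressed from above the boxes sink about 1 mm per 3 N, 4 mm at most. Origin: bar's centre at bench level; +x along the row from the hinge end (box 1) to the catch end (box 5), z up. Boxes 40 mm long (x), 34 wide, centres at x = -84, -42, 0, 42, 84 mm.
- hinge_end (a point): Over the middle of lid 1's hinge line, at the height of the shut lids' tops (34 mm above the bench), 98.5 mm to -x of the row's origin; axes as the row's. Box 1 ends 5.5 mm and the bar 26.5 mm beyond it to -x. A fingertip coming from here towards +x at the height of the shut tops wipes the lids down; one coming from the other end gets under them.
- catch_end (a point): Where the middle of lid 5's free edge lies when shut, at the height of the shut tops (34 mm above the bench), 103.5 mm to +x of the row's origin; axes as the row's.
- lid1_edge (a point): Middle of lid 1's free edge, upper face; moves with it. All lids: a flat plate 35 mm long, 34 wide (y), 3 thick, hinged 14.5 mm to -x of its box's centre and 6 mm below the shut top; free edge to +x. Its first 8 mm are bevelled, 3 mm down to the hinge. Open, it leans up towards +x, its free edge up to 66 mm above the bench; shut, its top is level at 34 mm, 7 mm from the next lid.
- lid1 (a joint): Angle of the first lid from the hinge end, rad: 0 shut (it lies on the box), larger is more open, limit 1.6. The hinge is stiff enough that the lid stays where it is left; about 0.006 N m turns it.
- lid2 (a joint): Angle of the second lid from the hinge end, rad: 0 shut (it lies on the box), larger is more open, limit 1.6. The hinge is stiff enough that the lid stays where it is left; about 0.006 N m turns it.
- lid3 (a joint): Angle of the third lid from the hinge end, rad: 0 shut (it lies on the box), larger is more open, limit 1.6. The hinge is stiff enough that the lid stays where it is left; about 0.006 N m turns it.
- lid4 (a joint): Angle of the fourth lid from the hinge end, rad: 0 shut (it lies on the box), larger is more open, limit 1.6. The hinge is stiff enough that the lid stays where it is left; about 0.006 N m turns it.
- lid5 (a joint): Angle of the fifth lid from the hinge end, rad: 0 shut (it lies on the box), larger is more open, limit 1.6. The hinge is stiff enough that the lid stays where it is left; about 0.006 N m turns it.
- jar: Bystander: closed glass jar with black cap, 36 mm across, 38 mm high, 70 to 95 mm to the side of the row's centre line. Origin: centre of its underside.
- holder: Bystander: brass ring, 34 mm across, 12 mm high, beside the row. Origin: centre of its underside.
- dish: Bystander: small open aluminium dish, 38 mm across, 16 mm high, beside the row. Origin: centre of its underside.
- spare: Bystander: a single spare sample box of the same kind, its lid already shut, 40 x 34 x 25 mm, beside the row. Origin: centre of its underside.

How it is judged:
On the way, in this order (a step that is already met when the one before it is completed fails the run):
1. the fingertips touch the row and the first lid has been wiped down (under 0.2 rad) (value of joint lid1 below 0.2 rad and contact force between the fingers and row above 0.05 N).
2. the fingertips touch the row and the second lid has been wiped down (under 0.2 rad) (value of joint lid2 below 0.2 rad and contact force between the fingers and row above 0.05 N).
3. the fingertips touch the row and the third lid has been wiped down (under 0.2 rad) (value of joint lid3 below 0.2 rad and contact force between the fingers and row above 0.05 N).
4. the fingertips touch the row and the fourth lid has been wiped down (under 0.2 rad) (value of joint lid4 below 0.2 rad and contact force between the fingers and row above 0.05 N).
5. the fingertips touch the row and the fifth lid has been wiped down (under 0.2 rad) (value of joint lid5 below 0.2 rad and contact force between the fingers and row above 0.05 N).
At the end, for the whole second after the job is handed in: All five lids are shut (each under 0.06 rad, 2 mm at the free edge) and the four bystanders are within 10 mm of where they were (value of joint each of lid1, lid2, lid3, lid4, lid5 below 0.06 rad and distance of each of jar, holder, dish, spare from where it was at the start of the episode below 0.01 m); the robot touches nothing.
It fails at once if a lid is lifted further open, past 1.4 rad (value of joint any of lid1, lid2, lid3, lid4, lid5 above 1.4 rad).
It fails at once if the robot leans on the row with more than 25 N (contact force between any of the fingers, the arm and row above 25 N).
It fails at once if the jar, ring, dish or spare box is moved more than 10 mm (distance of any of jar, holder, dish, spare from where it was at the start of the episode above 0.01 m).
It also fails if it takes over 45 s, if anything falls off the work surface, if the arm or the gripper's body presses on something with over 40 N, if the wrist force passes 120 N, or if a joint passes its speed limit or range.

### The arm

A 6-joint arm with a two-finger parallel gripper is mounted at the origin on the work surface. World frame = base frame: x ahead of the robot, y to its left, z up, the work surface at z = 0. Lengths are in m, angles in rad, forces in N, time in s.
With the tool pointing down it reaches from about 0.275 to 0.75 m from the base axis. Payload 10.2 kg.
Tool frame: the origin (TCP) lies on the mounting face of the last link; the fingertips stand 173 mm ahead of it and the grasp point (between the pads) lies 155 mm ahead of it (r.grip_point_offset is the distance from the TCP to the grasp point, in m); z points along the fingers, y is the line along which they close (so a half turn about z gives the same grasp; the last joint's range is limited). The gripper opens to 85 mm and grips with 20 to 120 N. Pads are 22 mm wide; open, the fingers measure 114 mm over their backs; the gripper's body (76 mm by 85 mm) begins 54 mm behind the grasp point. The pads swing forward as they close: fully open they stand 13 mm farther back than shut.
Start: joints at [-1.383, 0.313, 1.498, -0, 1.331, -0.223], TCP at [0.21, -0.481, 0.405] pointing down, gripper open.
Joint ranges: [-2.94, 2.94], [-0.97, 2.17], [0.19, 2.56], [-1.23, 4.37], [0.02, 3.11], [-2.88, 2.88]. Speed limits (rad/s): [2.39, 2.39, 3.01, 3.14, 3.14, 3.14].

### API

Orientations are given as a rotation vector (axis times angle).
In Python, from rig import r gives the robot as it stands.
- The arm moves only by the tool carry_out, never from a script. Its argument "motion" is text: rows parted by semicolons, each of 7 numbers parted by spaces: the shift along the tool's x, y, z in mm, then the turn, a rotation vector about the tool's x, y, z in degrees, then the finger opening in mm, from 0 to 85.4. A call has 1 to 5 rows; each row is the pose to reach, as a shift and turn from the pose commanded when the call began, along the tool's axes at that moment; what a row does not reach only later rows make up. A row lasts 1/10 s, in which the tool goes at most 50 mm and 8.59 degrees, less where a joint would pass 70% of its speed; a pose out of reach is approached as far as the arm can. A call with a gripper value outside its range is refused whole. The fingers move at their own pace and stop on an object; the grip force is fixed at half the most. Time passes only in rows, so rows that repeat a pose let the fingers close. It gives the time, the measured TCP pose, the force, the opening and the grip force at its end, in the units of the state.
- r.sense(): the state, without advancing time (a new reading comes with each control period).
- r.snapshot(name): name is "scene" or "top" or "wrist"; returns a dict with "img" (420x560x3 uint8, red, green, blue), "range_z" (420x560 float32, m along the optical axis (not along the pixel's ray), 0 where there is no reading), "vfov" (degrees; the focal length in pixels is half the picture's height over the tangent of half this angle, whatever the lens; pixels are square), "cx", "cy" (the principal point, pixels), "T" (4x4, takes a point from camera to world coordinates). Camera axes: x right, y down, z forward; pixel columns grow to the right and rows downward; lengths in m; the calibration is good to about 2 mm. The wrist camera is an equidistant fisheye: a pixel r from the principal point sees the ray r / f radians off the axis. A picture is of the moment at which its call begins.
- r.sign_off(): hands the job in; it is judged then, once.
The state is a dict: "clock": time; "q": joint angles; "qd": joint speeds; "joint_torque": joint torques, N m; "ee_pos": TCP position; "eef_rot": TCP orientation; "force": force on the tool from outside, world axes, zero at the start; "torque": the same for the moment, N m; "finger_gap": finger opening in m; "finger_force": force on a finger pad.
Only numpy, scipy, OpenCV 4.12 (cv2) and the standard library are available. Lean on these libraries where they do the work, as an engineer would, in place of code of your own. Each camera call takes 0.05 s, during which the arm holds its last target. There are 200 camera calls.

## Working session

There is one attempt and no reset: what is moved stays moved. The work goes in short steps, Python scripts to look and compute and a tool call to move; the robot and the scene stay as the last step left them, time stands still between calls to the robot, and variables do not carry over. Pictures are saved under pics/ and viewed, at most 10 in all, crops included, and the job is handed in when it is done.

Besides the shell and the picture viewer there is one more tool, called by a JSON object that holds its "name" and its "arguments". carry_out: Moves the arm, as the interface text tells. Its arguments: {"type":"object","properties":{"motion":{"type":"string"}},"required":["motion"]}

```bash
mkdir -p pics
cat > h.py <<'E'
import numpy as np,cv2
from rig import r
def snap(n,f):
    s=r.snapshot(n); cv2.imwrite('pics/'+f,s['img'][:,:,::-1]); np.savez('/tmp/'+n,**s); return s
def cloud(s):
    h,w=s['range_z'].shape; f=h/2/np.tan(np.radians(s['vfov'])/2)
    u,v=np.meshgrid(np.arange(w),np.arange(h)); z=s['range_z']
    P=np.stack([(u-s['cx'])/f*z,(v-s['cy'])/f*z,z],-1)
    return P@s['T'][:3,:3].T+s['T'][:3,3]
E
python3 - <<'E'
from h import *
a=snap('top','top1.png');b=snap('scene','scene1.png')
cv2.imwrite('pics/both1.png',cv2.resize(np.hstack([a['img'],b['img']])[:,:,::-1],(800,300)))
st=r.sense();print(st['clock'],st['ee_pos'],st['eef_rot'],st['force'],st['finger_gap'])
print(a['T'],a['vfov'],a['cx'],a['cy'])
E
```

```text
0.1 [ 0.20963806 -0.48129355  0.40420163] [-3.07445878e+00 -6.40518229e-01 -9.00551457e-05] [-0.14889466 -0.3078298   0.00951652] 0.0854173637697056
[[ 0.02927685 -0.98958412  0.1409473   0.49446655]
 [-0.99893123 -0.03401133 -0.03129903  0.03343706]
 [ 0.03576683 -0.13988032 -0.98952222  0.70287846]
 [ 0.          0.          0.          1.        ]] 52.50672974610286 278.6581405564613 212.276501736451
```

View pics/top1.png

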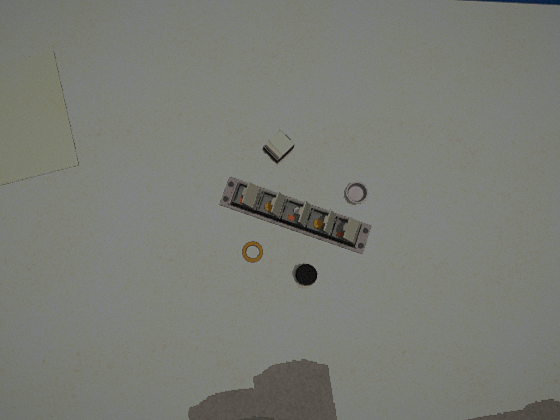

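View pics/scene1.png

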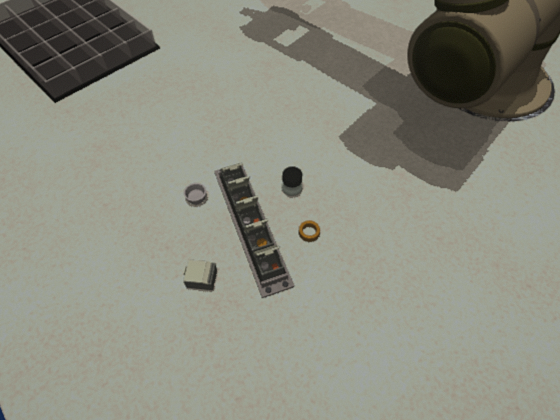

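The top view shows the row from about (229,190) to (365,238). The spare is at (279,147), dish at (356,193), ring at (252,252) and jar at (306,274). Next I'll get the axis and hinge side from the depth image.

Run:
```python
from h import *
def load(n): return dict(np.load('/tmp/%s.npz'%n))
a=load('top');P=cloud(a)
b=load('scene');Q=cloud(b)
sub=P[300:330:10,100:180:20];print('bench z',np.round(sub[...,2].ravel(),4)[:8], np.median(Q[330:400,100:300,2]))
def comps(P,lo,mn):
    m=((P[...,2]>lo)&(P[...,2]<.1)).astype(np.uint8)
    n,l,s,c=cv2.connectedComponentsWithStats(m)
    for i in range(1,n):
        if s[i,4]>mn:
            p=P[l==i]; print(s[i],np.round(np.median(p,0),4),np.round(p[:,2].max(),4)); yield l==i,s[i]
print('top');t=list(comps(P,.008,60));print('scene');c=list(comps(Q,.008,60))
# row : bar via low cloud within image mask
m=np.zeros(P.shape[:2],bool);m[165:265,205:385]=1
row=max((x for x in t if x[1][0]>200 and x[1][0]+x[1][2]<390),key=lambda x:x[1][4])[0]
bm=(P[...,2]>.0035)&m
n,l,s,_=cv2.connectedComponentsWithStats(bm.astype(np.uint8));k=1+np.argmax(s[1:,4])
xy=P[l==k][:,:2];rect=cv2.minAreaRect((xy*1000).astype(np.float32));print('bar rect top',rect,cv2.boxPoints(rect))
# Also ray-cast bar corners: profile along axis
box=cv2.boxPoints(rect)
e=[(box[i]-box[(i+1)%4]) for i in range(2)];ax=max(e,key=np.linalg.norm);ax/=np.linalg.norm(ax);
if ax[1]>0: ax=-ax
cen=np.array(rect[0])/1000
for nm,C in(('top',P),('scene',Q)):
    d=C[...,:2]-cen; s=d@ax; w=d@np.array([-ax[1],ax[0]])
    print(nm,ax)
    k=(abs(w)<.012)&(abs(s)<.135)&(C[...,2]<.1)
    for x in range(-132,133,6):
        kk=k&(abs(s*1000-x)<3); 
        if kk.any(): print(x,np.round(np.percentile(C[kk][:,2],[10,50,95])*1000,0),end=' ')
    print()
```

```text
bench z [ 0.001  -0.0002 -0.0009 -0.0005  0.0002 -0.0023  0.0002 -0.0009] 0.0004713477301784841
top
[263 131  31  32 570] [0.7011 0.0161 0.0245] 0.0284
[ 227  181  141   67 3434] [ 0.589  -0.0167  0.0256] 0.0659
[346 182  22  22 183] [ 0.6342 -0.1201  0.0154] 0.02
[242 242  21  21 205] [0.5271 0.0533 0.012 ] 0.0157
[294 264  23  22 397] [ 0.4936 -0.0313  0.038 ] 0.0417
scene
[   0    0  156  100 9911] [ 0.6318 -0.6225  0.0284] 0.0488
[ 471   50   80   66 2496] [0.0296 0.0678 0.0162] 0.1
[ 218  163   70  123 3288] [0.5982 0.0038 0.0182] 0.0647
[281 166  21  29 487] [ 0.4991 -0.0287  0.037 ] 0.041
[183 183  23  20 216] [ 0.631  -0.1224  0.015 ] 0.019
[298 220  22  20 213] [0.5292 0.0526 0.0121] 0.0152
[183 259  33  29 782] [0.7054 0.0172 0.0247] 0.0286
bar rect top ((551.7944946289062, -3.777099609375), (250.18031311035156, 131.65257263183594), 72.62144470214844) [[ 451.61066  -103.49593 ]
 [ 577.2536   -142.8184  ]
 [ 651.97833    95.941734]
 [ 526.3354    135.2642  ]]
top [-0.2986835 -0.9543522]
-132 [-1.  0.  2.] -126 [-1.  0.  2.] -120 [-1.  1.  2.] -114 [-1.  1.  2.] -108 [-1.  1.
[... 830 characters left out ...]
.] -102 [-1.  0.  2.] -96 [-1.  1.  3.] -90 [-0.  1.  2.] -84 [-0.  1.  2.] -78 [-0.  1.  2.] -72 [-1.  1.  2.] -66 [-1.  1.  2.] -60 [-1.  1.  2.] -54 [-1.  1.  2.] -48 [-1.  1.  2.] -42 [-1.  1.  2.] -36 [-1.  0.  2.] -30 [-1.  1.  2.] -24 [-1.  1.  2.] -18 [-1.  0.  2.] -12 [-1.  1.  2.] -6 [-0.  1.  3.] 0 [-1.  1.  2.] 6 [-1.  0.  2.] 12 [-1.  0.  2.] 18 [-0.  1.  2.] 24 [-0.  1.  2.] 30 [-1.  0.  2.] 36 [-1.  0.  2.] 42 [-1.  1.  2.] 48 [0. 1. 3.] 54 [-1.  1.  2.] 60 [-1.  1.  2.] 66 [-0.  1.  2.] 72 [-0.  0.  2.] 78 [-1.  1.  2.] 84 [-1.  0.  2.] 90 [-0.  1.  2.] 96 [-0.  1.  2.] 102 [-0.  1.  2.] 108 [-0.  1.  3.] 114 [-1.  1.  2.] 120 [-1.  1.  2.] 126 [-1.  1.  2.] 132 [-1.  0.  2.]
```

The 3.5 mm threshold merged the bar with noise. I'll redo it from the clean row component and colour.

Run:
```python
from h import *
def load(n): return dict(np.load('/tmp/%s.npz'%n))
res=[]
for n in('top','scene'):
    C=cloud(load(n))
    z=cv2.medianBlur(C[...,2].astype(np.float32),5)
    m=((z>.003)&(z<.1)).astype(np.uint8); m=cv2.morphologyEx(m,cv2.MORPH_OPEN,np.ones((3,3)))
    k,l,s,_=cv2.connectedComponentsWithStats(m)
    lab=np.bincount(l[(z>.03)&(z<.08)&(np.linalg.norm(C[...,:2]-[.587,-.01],axis=-1)<.06)]).argmax()
    pm=C[l==lab]; 
    low=pm[pm[:,2]<.022]
    rect=cv2.minAreaRect((low[:,:2]*1000).astype(np.float32)); print(n,rect,s[lab])
    box=cv2.boxPoints(rect); e=[box[0]-box[1],box[1]-box[2]]; ax=max(e,key=np.linalg.norm); ax/=np.linalg.norm(ax); ax*=-np.sign(ax[1])
    cen=np.array(rect[0])/1000; res.append((cen,ax)); print(ax, np.degrees(np.arctan2(ax[1],ax[0])))
for n in('top','scene'):
    C=cloud(load(n)); cen=np.mean([x[0] for x in res],0); ax=np.mean([x[1] for x in res],0);ax/=np.linalg.norm(ax)
    d=C[...,:2]-cen; s=d@ax*1000; w=d@np.array([-ax[1],ax[0]])*1000
    for x in range(-132,133,4):
        kk=(abs(w)<12)&(abs(s-x)<2)&(C[...,2]<.1)
        if kk.any(): print(x,np.round(np.percentile(C[kk][:,2],[10,50,95])*1000).astype(int),end=' ')
    print()
    kk=(abs(s)<120)&(abs(w)<30)&(C[...,2]>.024); print('w range boxes',np.percentile(w[kk],[1,2,98,99]))
    kk=(abs(s)<120)&(abs(w)<40)&(C[...,2]>.05); 
    print('lid top w',np.percentile(w[kk],[2,98]))
```

```text
top ((591.4130859375, -16.115501403808594), (249.998291015625, 52.11930465698242), 72.75465393066406) [ 220  178  150   75 4532]
[-0.29646397 -0.9550441 ] -107.245346
scene ((589.8806762695312, -20.24346923828125), (256.515380859375, 52.10115051269531), 72.51319122314453) [ 215  163   78  134 4310]
[-0.30048627 -0.95378613] -107.48681
-132 [-1  0  1] -128 [-1  1  6] -124 [4 5 8] -120 [4 6 9] -116 [4 6 8] -112 [16 17 19] -108 [10 16 21] -104 [11 21 32] -100 [10 12 13] -96 [11 12 15] -92 [55 57 59] -88 [58 59 61] -84 [53 56 59] -80 [48 50 52] -76 [42 45 48] -72 [35 39 42] -68 [12 26 34] -64 [14 29 33] -60 [10 12 13] -56 [10 11 13] -52 [10 13 16] -48 [12 15 17] -44 [14 17 62] -40 [59 61 63] -36 [52 56 59] -32 [44 47 51] -28 [29 39 43] -24 [ 9 25 29] -20 [10 13 33] -16 [10 11 13] -12 [ 9 12 14] -8 [10 13 17] -4 [11 15 19] 0 [11 16 62] 4 [11 61 64] 8 [51 56 60] 12 [41 46 50] 16 [23 26 40] 20 [13 29 33] 24 [10 11 13] 28 [10 12 14] 32 [10 13 17] 36 [11 15 16] 40 [11 16 61] 44 [10 60 64] 48 [11 55 60] 52 [45 48 52] 56 [37 40 44] 60 [19 26 32] 64 [28 32 34] 68 [ 9 12 13] 72 [10 12 55] 76 [11 
[... 435 characters left out ...]
1 13 18] -88 [12 18 60] -84 [12 18 60] -80 [11 13 54] -76 [11 12 50] -72 [11 12 43] -68 [11 12 18] -64 [25 30 32] -60 [26 31 32] -52 [14 16 16] -48 [12 15 17] -44 [11 16 61] -40 [12 19 63] -36 [11 18 62] -32 [10 15 46] -28 [11 29 36] -24 [11 16 24] -8 [14 15 19] -4 [11 15 19] 0 [11 17 62] 4 [11 60 64] 8 [11 30 63] 12 [11 14 46] 16 [11 20 36] 20 [12 16 23] 40 [15 17 62] 44 [13 20 63] 48 [12 51 62] 52 [11 19 49] 56 [12 31 39] 60 [12 18 24] 72 [56 56 56] 76 [54 56 59] 80 [56 57 59] 84 [17 18 52] 88 [11 16 48] 92 [11 12 42] 96 [11 12 35] 100 [11 15 26] 104 [13 17 23] 128 [1 2 2] 132 [0 1 3] 
w range boxes [-16.17947728 -15.97178879  17.63127568  17.71717047]
lid top w [-15.42248278  17.20499448]
```

The lids are low on the -y side, so the hinge end is at the -y end. The row's centre is about (0.591,-0.017) and its +x direction is at 72.65°. The bar measures 250 x 52 mm, and the box and lid heights agree with the sizes given. I'll move over with the fingers shut and tool x along the row.

{"name": "carry_out", "arguments": {"motion": "45 -18 0 0 0 -5 0; 90 -35 0 0 0 -10 0; 135 -53 0 0 0 -15 0; 180 -70 0 0 0 -20 0; 225 -88 0 0 0 -24.5 0"}}

```text
clock: 0.6
ee_pos: [0.3818, -0.3092, 0.4045]
eef_rot: [-2.867, -1.283, 0.0]
force: [0.6, -0.3, -0.4]
finger_gap: 0.012
finger_force: 0.0
```

```bash
cat > st.py <<'E'
from h import *
from scipy.spatial.transform import Rotation as R
C=np.array([.5908,-.0172]);u=np.array([.2985,.9544]);n=np.array([-u[1],u[0]])
def show():
    s=r.sense();M=R.from_rotvec(s['eef_rot']).as_matrix();p=np.array(s['ee_pos']);tip=p+.173*M[:,2]
    d=tip[:2]-C
    print('t',round(float(s['clock']),2),'tip',np.round(tip*1000,1),'row x,y',np.round([d@u*1000,d@n*1000],1),'F',np.round(s['force'],2),'gap',round(float(s['finger_gap'])*1000,1))
    print('yaw',np.degrees(np.arctan2(M[1,0],M[0,0])),'tilt z',np.round(M[:,2],4))
    t=np.r_[C-.1285*u,.05+.173]; print('to start, tool axes mm',np.round(M.T@(t-p)*1000,1))
if __name__=='__main__': show()
E
python3 st.py
```

```text
t 0.6 tip [ 381.8 -309.1  231.5] row x,y [-341.   112.3] F [ 0.58 -0.31 -0.42] gap 12.0
yaw 48.22202279600389 tilt z [-2.e-04  3.e-04 -1.e+00]
to start, tool axes mm [240.   14.5 181.5]
```

{"name": "carry_out", "arguments": {"motion": "48 3 10 0 0 -5 0; 96 6 30 0 0 -10 0; 144 9 50 0 0 -15 0; 192 12 70 0 0 -20 0; 240 14.5 90 0 0 -24.4 0"}}

```text
clock: 1.1
ee_pos: [0.5477, -0.1458, 0.3168]
eef_rot: [-2.531, -1.86, 0.0]
force: [0.1, -0.5, 0.0]
finger_gap: 0.0
finger_force: 0.0
```

```bash
python3 st.py
```

```text
t 1.1 tip [ 547.6 -145.8  143.8] row x,y [-135.6    2.8] F [ 0.12 -0.5   0.03] gap 0.0
yaw 72.6355772487293 tilt z [-4.e-04  1.e-04 -1.e+00]
to start, tool axes mm [ 7.1  2.8 93.8]
```

{"name": "carry_out", "arguments": {"motion": "0 0 30 0 0 0 0; 0 0 60 0 0 0 0; 0 0 91 0 0 0 0; 0 0 91 0 0 0 0; 0 0 91 0 0 0 0"}}

```text
clock: 1.6
ee_pos: [0.5468, -0.1476, 0.2274]
eef_rot: [-2.534, -1.856, 0.0]
force: [0.3, 0.2, 0.6]
finger_gap: -0.0003
finger_force: 0.0
```

Run:
```python
from st import *
show(); a=snap('top','top2.png'); w=snap('wrist','wrist2.png')
cv2.imwrite('pics/m2.png',np.hstack([cv2.resize(a['img'][150:290,190:400],(400,267)),cv2.resize(w['img'],(400,267),interpolation=3)])[:,:,::-1])
```

```text
t 1.6 tip [ 546.8 -147.6   54.4] row x,y [-137.6    3.1] F [0.34 0.19 0.6 ] gap -0.3
yaw 72.4318036928326 tilt z [-2.e-04  1.e-04 -1.e+00]
to start, tool axes mm [9.1 3.1 4.4]
```

View pics/m2.png

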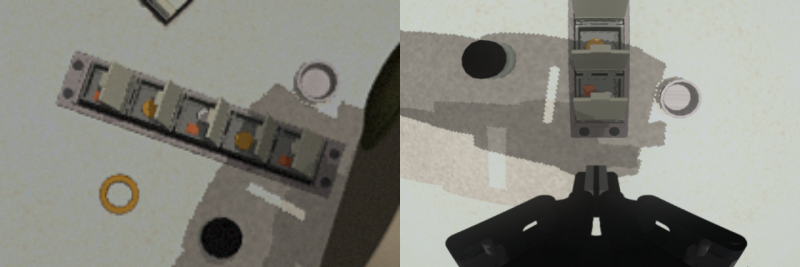

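View pics/wrist2.png

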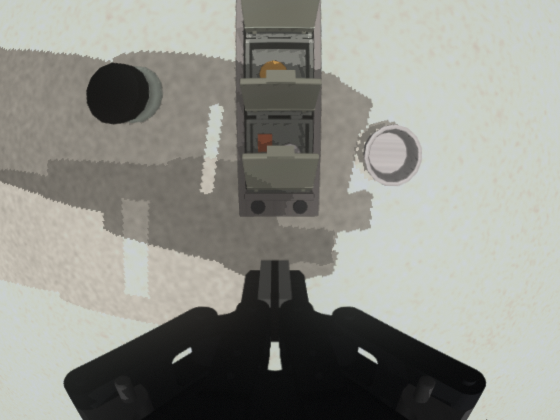

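The wrist view shows the row upright in the picture, centred at column 279. The fingers are at column 275 with the tip at row 262, so alignment is right with a 3 mm sideways shift. I'll lower to about 36 mm and advance.

{"name": "carry_out", "arguments": {"motion": "5 3 6 0 0 0 0; 9 3 12 0 0 0 0; 12 3 18 0 0 0 0; 15 3 18 0 0 0 0; 15 3 18 0 0 0 0"}}

```text
clock: 2.2
ee_pos: [0.5541, -0.1337, 0.2088]
eef_rot: [-2.534, -1.857, 0.0]
force: [-0.9, -0.0, 0.4]
finger_gap: 0.0001
finger_force: 0.0
```

```bash
python3 st.py
```

```text
t 2.2 tip [ 554.  -133.6   35.8] row x,y [-122.1    0.3] F [-0.86 -0.03  0.42] gap 0.1
yaw 72.46513461912755 tilt z [-3.e-04  2.e-04 -1.e+00]
to start, tool axes mm [ -6.4   0.3 -14.2]
```

{"name": "carry_out", "arguments": {"motion": "6 0 0 0 0 0 0; 12 0 0 0 0 0 0; 18 0 0 0 0 0 0; 24 0 0 0 0 0 0; 30 0 0 0 0 0 0"}}

```text
clock: 2.7
ee_pos: [0.5632, -0.1049, 0.209]
eef_rot: [2.534, 1.856, 0.0]
force: [-0.5, -0.3, 0.1]
finger_gap: -0.0002
finger_force: 0.1
```

{"name": "carry_out", "arguments": {"motion": "4 0 0.5 0 0 0 0; 8 0 1 0 0 0 0; 12 0 1 0 0 0 0; 12 0 1 0 0 0 0; 12 0 1 0 0 0 0"}}

```text
clock: 3.2
ee_pos: [0.5667, -0.094, 0.2079]
eef_rot: [2.534, 1.856, -0.0]
force: [-0.9, 0.1, 0.4]
finger_gap: 0.0001
finger_force: 0.0
```

Run:
```python
from st import *
show(); w=snap('wrist','wrist3.png')
```

```text
t 3.2 tip [566.7 -94.   34.9] row x,y [-80.5   0.1] F [-0.85  0.11  0.36] gap 0.1
yaw 72.44277638544456 tilt z [ 0. -0. -1.]
to start, tool axes mm [-48.    0.3 -15.1]
```

View pics/wrist3.png

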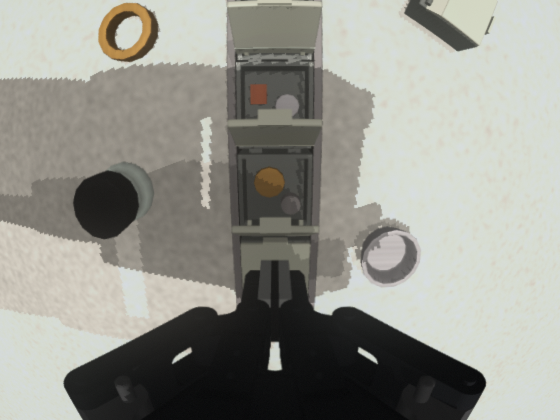

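Lid 1 has gone down ahead of the tip (rows 240–270) and lid 2's edge is at row 230. I'll press down gently here to find the contact height.

{"name": "carry_out", "arguments": {"motion": "0 0 0.5 0 0 0 0; 0 0 1 0 0 0 0; 0 0 1 0 0 0 0; 0 0 1 0 0 0 0; 0 0 1 0 0 0 0"}}

```text
clock: 3.75
ee_pos: [0.5667, -0.0942, 0.207]
eef_rot: [2.534, 1.856, -0.0]
force: [-0.5, -0.8, 2.5]
finger_gap: -0.0003
finger_force: 1.2
```

{"name": "carry_out", "arguments": {"motion": "0 0 0.5 0 0 0 0; 0 0 1 0 0 0 0; 0 0 1 0 0 0 0; 0 0 1 0 0 0 0; 0 0 1 0 0 0 0"}}

```text
clock: 4.25
ee_pos: [0.5667, -0.0941, 0.2061]
eef_rot: [2.534, 1.856, 0.0]
force: [-1.8, -0.8, 4.8]
finger_gap: -0.0002
finger_force: 2.5
```

Contact starts at TCP z ≈ 207.5 mm, rising about 2.5 N per mm, as specified. I'll slide on at about 3–4 N.

{"name": "carry_out", "arguments": {"motion": "5 0 -0.4 0 0 0 0; 10 0 -0.4 0 0 0 0; 15 0 -0.4 0 0 0 0; 20 0 -0.4 0 0 0 0; 25 0 -0.4 0 0 0 0"}}

```text
clock: 4.75
ee_pos: [0.5744, -0.0697, 0.2063]
eef_rot: [2.534, 1.856, -0.0]
force: [-1.1, -3.1, 4.6]
finger_gap: -0.0001
finger_force: 2.2
```

{"name": "carry_out", "arguments": {"motion": "5 0 0 0 0 0 0; 10 0 0 0 0 0 0; 15 0 0 0 0 0 0; 20 0 0 0 0 0 0; 20 0 0 0 0 0 0"}}

```text
clock: 5.25
ee_pos: [0.5804, -0.0503, 0.2063]
eef_rot: [-2.534, -1.856, -0.001]
force: [1.3, 2.3, 4.1]
finger_gap: -0.0
finger_force: 2.2
```

Run:
```python
from st import *
show(); w=snap('wrist','wrist4.png'); a=snap('top','top4.png')
```

```text
t 5.25 tip [580.5 -50.1  33.3] row x,y [-34.5   0. ] F [1.32 2.26 4.07] gap -0.0
yaw 72.45870890204378 tilt z [ 4.e-04  8.e-04 -1.e+00]
to start, tool axes mm [-93.8   0.3 -16.8]
```

View pics/wrist4.png

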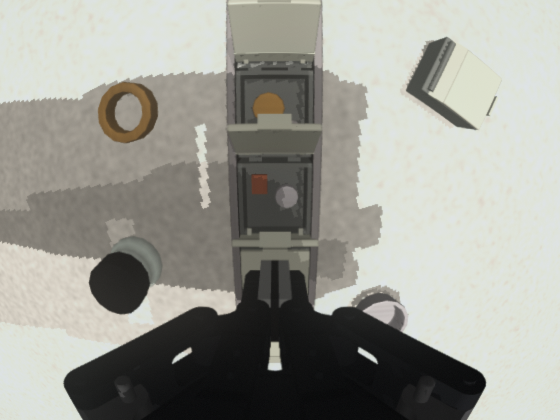

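Lid 2 is down, lid 3's edge is at row 243, and the force is steady at about 4 N. Carrying on.

{"name": "carry_out", "arguments": {"motion": "5 0 0 0 0 0 0; 10 0 0 0 0 0 0; 15 0 0 0 0 0 0; 20 0 0 0 0 0 0; 25 0 0 0 0 0 0"}}

```text
clock: 5.85
ee_pos: [0.5879, -0.0269, 0.2063]
eef_rot: [-2.534, -1.856, 0.0]
force: [-1.2, -3.3, 4.4]
finger_gap: -0.0002
finger_force: 2.2
```

{"name": "carry_out", "arguments": {"motion": "5 0 0 0 0 0 0; 10 0 0 0 0 0 0; 15 0 0 0 0 0 0; 20 0 0 0 0 0 0; 25 0 0 0 0 0 0"}}

```text
clock: 6.35
ee_pos: [0.5954, -0.0031, 0.2063]
eef_rot: [-2.535, -1.856, 0.0]
force: [-0.4, -3.0, 5.5]
finger_gap: -0.0004
finger_force: 2.2
```

{"name": "carry_out", "arguments": {"motion": "5 0 0 0 0 0 0; 10 0 0 0 0 0 0; 15 0 0 0 0 0 0; 20 0 0 0 0 0 0; 25 0 0 0 0 0 0"}}

```text
clock: 6.85
ee_pos: [0.603, 0.0208, 0.2063]
eef_rot: [-2.535, -1.856, -0.0]
force: [0.1, -2.9, 4.2]
finger_gap: 0.0001
finger_force: 2.2
```

```bash
python3 st.py
```

```text
t 6.85 tip [603.   20.8  33.3] row x,y [39.9 -0.3] F [ 0.13 -2.87  4.23] gap 0.1
yaw 72.43635746767404 tilt z [ 0.e+00  1.e-04 -1.e+00]
to start, tool axes mm [-168.4    0.3  -16.7]
```

{"name": "carry_out", "arguments": {"motion": "5 0 0 0 0 0 0; 10 0 0 0 0 0 0; 15 0 0 0 0 0 0; 20 0 0 0 0 0 0; 25 0 0 0 0 0 0"}}

```text
clock: 7.35
ee_pos: [0.6105, 0.0446, 0.2063]
eef_rot: [2.534, 1.856, -0.0]
force: [-0.7, -5.0, 4.0]
finger_gap: 0.0001
finger_force: 2.6
```

{"name": "carry_out", "arguments": {"motion": "5 0 0 0 0 0 0; 10 0 0 0 0 0 0; 15 0 0 0 0 0 0; 20 0 0 0 0 0 0; 25 0 0 0 0 0 0"}}

```text
clock: 7.85
ee_pos: [0.6181, 0.0685, 0.2063]
eef_rot: [-2.534, -1.856, -0.0]
force: [0.0, -3.5, 4.3]
finger_gap: 0.0002
finger_force: 2.2
```

{"name": "carry_out", "arguments": {"motion": "2 0 0 0 0 0 0; 4 0 0 0 0 0 0; 4 0 0 0 0 0 0; 4 0 0 0 0 0 0; 4 0 0 0 0 0 0"}}

```text
clock: 8.35
ee_pos: [0.6192, 0.0721, 0.2064]
eef_rot: [-2.534, -1.856, -0.001]
force: [-0.2, 1.5, 3.7]
finger_gap: 0.0001
finger_force: 2.1
```

{"name": "carry_out", "arguments": {"motion": "0 0 -5 0 0 0 0; 0 0 -20 0 0 0 0; 0 0 -60 0 0 0 0; 0 0 -100 0 0 0 0; 0 0 -100 0 0 0 0"}}

```text
clock: 8.85
ee_pos: [0.6197, 0.0719, 0.313]
eef_rot: [2.529, 1.852, 0.013]
force: [1.0, -0.2, 0.0]
finger_gap: 0.0001
finger_force: 0.0
```

Run:
```python
from st import *
show(); a=snap('top','top5.png'); w=snap('wrist','wrist5.png');b=snap('scene','scene5.png')
for nm,s0 in(('top',a),('scene',b)):
    P=cloud(s0);d=P[...,:2]-C;s=d@u*1000;q=d@n*1000
    for x in range(-104,110,4):
        k=(abs(q)<14)&(abs(s-x)<2)&(P[...,2]<.1)
        if k.any():print(x,np.round(np.percentile(P[k][:,2],[10,50,95])*1000).astype(int),end=' ')
    print()
cv2.imwrite('pics/m5.png',np.hstack([cv2.resize(a['img'][110:310,190:400],(400,381)),cv2.resize(b['img'][130:330,150:360],(400,381))])[:,:,::-1])
```

```text
t 8.85 tip [621.6  71.8 140.1] row x,y [94.1 -2.8] F [ 1.05 -0.2   0.05] gap 0.1
yaw 72.44374180191261 tilt z [ 1.040e-02 -7.000e-04 -9.999e-01]
to start, tool axes mm [-222.4   -1.2   89.5]
-104 [12 17 26] -100 [20 25 32] -96 [31 32 34] -92 [33 34 35] -88 [33 34 36] -84 [33 34 36] -80 [32 34 36] -76 [33 34 36] -72 [33 34 37] -68 [34 34 36] -64 [18 33 35] -60 [14 25 27] -56 [31 32 33] -52 [32 33 34] -48 [32 34 36] -44 [33 34 36] -40 [32 34 36] -36 [33 34 36] -32 [33 34 35] -28 [33 34 36] -24 [33 34 36] -20 [13 27 35] -16 [11 23 32] -12 [31 32 34] -8 [32 34 35] -4 [33 35 36] 0 [33 34 37] 4 [33 34 36] 8 [32 34 36] 
-100 [31 32 32] -96 [33 34 34] -52 [33 33 33] -48 [34 35 36] -44 [33 33 34] -40 [35 35 35] -36 [34 34 35] -32 [36 36 36] -28 [34 35 35] 4 [33 34 34] 8 [34 34 35] 12 [33 34 36] 16 [33 34 36] 20 [24 30 36] 24 [27 27 28] 28 [31 33 34] 32 [32 34 35] 36 [34 35 37] 40 [34 35 36] 44 [34 35 36] 48 [34 35 36] 52 [34 35 36] 56 [33 34 36] 60 [25 33 36] 64 [25 27 34] 68 [31 32 33] 72 [32 33 35] 76 [33 34 36] 80 [34 35 36] 84 [33 34 36] 88 [33 34 36] 92 [33 35 36] 96 [33 35 36] 100 [33 34 36] 104 [14 24 35] 108 [ 9 17 19]
```

View pics/m5.png

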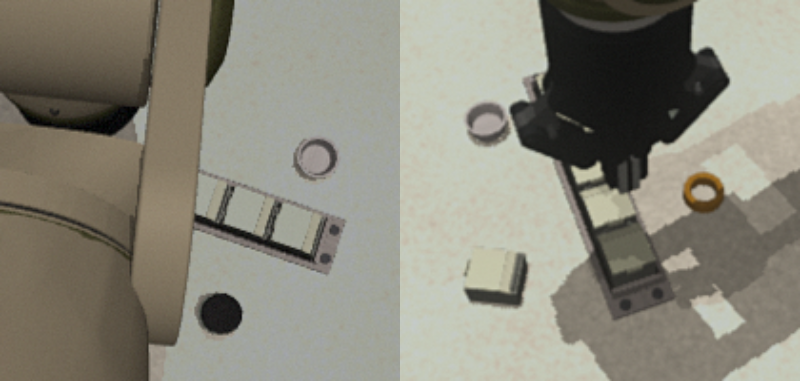

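The two views together show all five lids level at 34–35 mm from hinge to free edge, and the arm is clear. The picture shows the lids flat and the bystanders where they were. I'm handing in.

```bash
python3 -c "
from rig import r
print(r.sign_off())"
```

```text
the job is handed in; nothing more can be done
None
```

I wiped the five lids shut from the hinge end and handed the job in at about 9 s. Depth readings show every lid level at 34–35 mm, vertical force stayed around 4–5 N, and the jar, ring, dish and spare box looked undisturbed; sign-off returned no verdict.

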